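Find the transport case with the loose weight and present it

ROBOT

A 6-joint arm with a two-finger parallel gripper is mounted at the origin on the work surface; the furniture and walls round the work are solid. World frame = base frame: x ahead of the robot, y to its left, z up, the work surface at z = 0. Lengths are in m, angles in rad, forces in N, time in s.
With the tool pointing down it reaches from about 0.225 to 0.875 m from the base axis. Payload 3.4 kg.
Tool frame: the origin (TCP) lies at the very end of the fingers, on their centre line; the grasp point (between the pads) lies r.tcp_to_grasp behind it (r.tcp_to_grasp is the distance from the TCP to the grasp point, in m); z points along the fingers, y is the line along which they close (so a half turn about z gives the same grasp; the last joint's range is limited). The gripper opens to 85 mm and grips with 20 to 120 N. Pads are 22 mm wide; open, the fingers measure 114 mm over their backs; the gripper's body (76 mm by 85 mm) begins 54 mm behind the grasp point. The pads swing forward as they close: fully open they stand 13 mm farther back than shut.
Start: joints at [1.02, 0.276, 1.505, -0, 1.361, -0.121], TCP at [0.24, 0.523, 0.231] pointing down, gripper open.
Joint ranges: [-2.89, 2.89], [-0.75, 2.08], [0.22, 2.7], [-1.18, 4.32], [0.11, 2.71], [-2.7, 2.7]. Speed limits (rad/s): [2.57, 2.57, 3.14, 3.14, 3.14, 3.14].

INTERFACE

Orientations are given as [roll, pitch, yaw] about the fixed x, y, z axes, in that order (R = Rz(yaw) Ry(pitch) Rx(roll)).
In Python, from workcell import r gives the robot as it stands. The module is installed in compiled form; this text tells all that it offers.
- The arm moves only by the tool apply_moves, never from a script. Its argument "moves" is a list of rows, each a list of 7 numbers: the turn, a rotation vector about the world's x, y, z in degrees, then the shift along the world's x, y, z in mm, then the closure, from 0 (fully open) to 1 (shut). In form: [[wx, wy, wz, dx, dy, dz, gripper], ...]. A call has 1 to 8 rows; each row is the pose to reach, as a shift and turn from the pose commanded when the call began; what a row does not reach only later rows make up. A row lasts 1/12 s, in which the tool goes at most 41.7 mm and 7.16 degrees, less where a joint would pass 70% of its speed; a pose out of reach is approached as far as the arm can. A call with a gripper value outside its range is refused whole. The fingers move at their own pace and stop on an object; the grip force is fixed at half the most. Time passes only in rows, so rows that repeat a pose let the fingers close. It gives the time, the measured TCP pose, the force, the opening and the grip force at its end, in the units of the state.
- r.state(): the state, without advancing time (a new reading comes with each control period).
- r.camera(name): name is "side" or "top" or "wrist"; returns a dict with "img" (384x512x3 uint8, red, green, blue), "z_map" (384x512 float32, m along the optical axis (not along the pixel's ray), 0 where there is no reading), "vfov" (degrees; the focal length in pixels is half the picture's height over the tangent of half this angle, whatever the lens; pixels are square), "cx", "cy" (the principal point, pixels), "pose" (4x4, takes a point from camera to world coordinates). Camera axes: x right, y down, z forward; pixel columns grow to the right and rows downward; lengths in m; the calibration is good to about 2 mm. A picture is of the moment at which its call begins.
- r.sign_off(): hands the job in; it is judged then, once.
The state is a dict: "t": time; "joint_positions": joint angles; "joint_vel": joint speeds; "effort": joint torques, N m; "tool_pos": TCP position; "ee_rot": TCP orientation; "ft_force": force on the tool from outside, world axes, zero at the start; "moment": the same for the moment, N m; "width": finger opening in m; "grasp_force": force on a finger pad.
Only numpy, scipy, OpenCV 4.12 (cv2) and the standard library are available. Lean on these libraries where they do the work, as an engineer would, in place of code of your own. Each camera call takes 0.05 s, during which the arm holds its last target. There are 200 camera calls.

TASK

A weight has come loose in one of the three sealed aluminium cases. Working from left to right, one case at a time, grip each across its middle, lift it well clear of the table, rock it firmly end to end (near end well down, by 15 degrees or so, pause a moment, then far end just as well down, and pause) to feel whether something slides and knocks inside, and set it gently back flat in its own place (the last may stay in hand if it is the one). Then present the one that rattles: hold it out level and still over the middle of the grey padded tray, a hand's breadth above it and not touching it, and finish still holding it there, with the other two cases back in their places and the small things around undisturbed.

Things in the scene. Friction and masses are not known exactly. Their poses are not given: they have to be found in the camera images.
- case_left_centre (a point): leftmost (+y) of three alike sealed oblong aluminium cases, 150 long x 44 wide x 54 mm high, about 0.46 kg full, flat in a row. Site at its centre, 27 mm above its underside. x: its long axis, pointing to the end far from the robot (yaw within 0.3); z up. Grip it from above across its plain long sides, 44 mm apart; 20 to 50 N is plenty, harder makes it swivel
- case_middle_centre (a point): the middle case, alike in all (150 x 44 x 54 mm, point at its centre, x along it to its far end). Each holds a 0.16 kg lead weight: locked at the centre in two of them; in one, any of the three, a slug that slides freely to the low end once tipped over 8 degrees, 52 mm either side of the centre, bumps there, and stays when levelled. Cases' own masses differ by up to a fifth
- case_right_centre (a point): the rightmost (-y) case, alike in all (150 x 44 x 54 mm, point at its centre, x along it to its far end). Held level at its centre after tipping its near end down, and again after its far end, the moment of a case about its y axis (to its left) differs by about 0.16 N m between the two if its weight is loose, and not at all if locked
- tray_centre (a point): shallow grey plastic tray with a grey padded floor, 110 mm along its x, 160 mm along its y, rim 28 mm high, fixed to the table beyond the cases. Site at the centre of its padded floor, 12 mm above the table.
- pot_tall: bystander: small white lidded pot, 32 mm across, 62 mm high; origin under its centre. Leave alone.
- pot_wide: bystander: small white lidded pot, 38 mm across, 58 mm high; origin under its centre. Leave alone.
- loupe: bystander: small folded red loupe, 36 x 52 x 14 mm; origin under its centre. Leave alone.
- cap: bystander: white screw cap, 30 mm across, 13 mm high; origin under its centre. Leave alone.

How it is judged:
By the outcome, as a careful person would: the job done as asked, in the order asked, and still so for the second after the job is handed in, while the arm keeps its last pose, push and grip.
It also fails if it takes over 72 s, if anything falls off the work surface, if the arm or the gripper's body presses on something with over 40 N, if the wrist force passes 120 N, or if a joint passes its speed limit or range.

## Working session

There is one attempt and no reset: what is moved stays moved. The work goes in short steps, Python scripts to look and compute and a tool call to move; the robot and the scene stay as the last step left them, time stands still between calls to the robot, and variables do not carry over. Pictures are saved under pics/ and viewed, at most 10 in all, crops included, and the job is handed in when it is done.

Besides the shell and the picture viewer there is one more tool, called after "Emit:" by a JSON object that holds its "fn" and its "kwargs", one argument or row to a line. apply_moves: Moves the arm, as the interface text tells. Its arguments: {"type":"object","properties":{"moves":{"type":"array","items":{"type":"array","items":{"type":"number"}}}},"required":["moves"]}

```bash
mkdir -p pics; cat > h.py <<'E'
import numpy as np, cv2
from workcell import r
def cam(n):
    c=r.camera(n); h=c["img"].shape[0]; f=h/2/np.tan(np.radians(c["vfov"])/2)
    v,u=np.mgrid[:c["img"].shape[0],:c["img"].shape[1]]
    z=c["z_map"]; P=np.stack([(u-c["cx"])/f*z,(v-c["cy"])/f*z,z],-1)@c["pose"][:3,:3].T+c["pose"][:3,3]
    P[z==0]=np.nan
    return c,P
E
python3 - <<'E'
from h import *
for n in("top","side"):
    c,P=cam(n); cv2.imwrite(f"pics/{n}0.png",c["img"][:,:,::-1]); np.save(f"{n}.npy",P); print(n,c["pose"].round(3).tolist(),c["vfov"])
print(r.state(), r.tcp_to_grasp)
E
```

```text
top [[-0.014, -0.999, 0.036, 0.548], [-1.0, 0.014, -0.006, 0.128], [0.005, -0.036, -0.999, 1.0], [0.0, 0.0, 0.0, 1.0]] 50.64756926943597
side [[-0.936, -0.16, 0.314, 0.204], [-0.352, 0.384, -0.854, 1.128], [0.016, -0.909, -0.416, 0.533], [0.0, 0.0, 0.0, 1.0]] 44.95953926820842
{'t': 0.1, 'joint_positions': array([ 1.02004042e+00,  2.76520557e-01,  1.50599753e+00,  4.84818189e-05,
        1.36072608e+00, -1.20969210e-01]), 'joint_vel': array([ 6.82349435e-06, -1.65836779e-03, -1.81338951e-03, -1.19549426e-03,
       -2.03814433e-03, -2.21095111e-03]), 'effort': array([ 6.98714248e-04, -4.17697585e+01, -2.46405387e+01, -5.16348632e-05,
        5.88865281e-03, -8.91393626e-09]), 'tool_pos': array([0.23931228, 0.52231188, 0.2305362 ]), 'ee_rot': array([-3.13995893e+00, -2.46347660e-04,  2.71179561e+00]), 'ft_force': array([0.25330797, 0.73543628, 0.54234846]), 'moment': array([-0.00601562,  0.05158797,  0.01657472]), 'grasp_force': 0.0, 'width': 0.08527175314336971} 0.0187
```

View pics/top0.png

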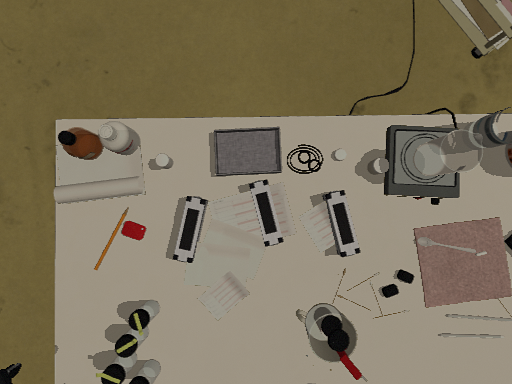

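View pics/side0.png

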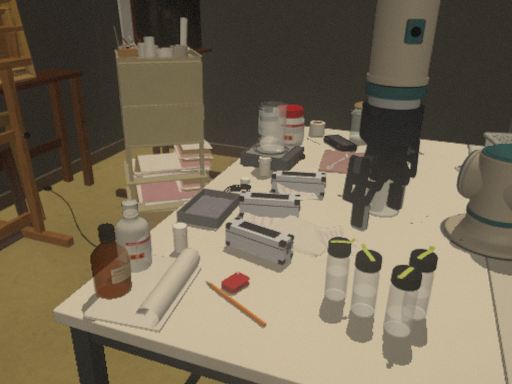

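The top view shows the cases at about (190,229), (266,212) and (341,223), and the tray at (248,151). One pot is at (162,160), the cap and other pot are at (340,154) and (380,166), and the loupe is at (133,230). The side view agrees.

```bash
python3 - <<'E'
from h import *
P=np.load("top.npy")
for n,(u,v) in dict(L=(190,229),M=(266,212),R=(341,223)).items():
    w=P[v-50:v+50,u-34:u+34].reshape(-1,3); 
    m=w[(w[:,2]>.035)&(w[:,2]<.08)]
    (c,s,a)=cv2.minAreaRect((m[:,:2]*1000).astype(np.float32))
    b=cv2.boxPoints((c,s,a)); e=max([b[1]-b[0],b[2]-b[1]],key=np.linalg.norm); e=e*np.sign(e[0])
    print(n,np.round(c,1),np.round(s,1),"yaw",np.degrees(np.arctan2(e[1],e[0])).round(1),"ztop",np.nanmedian(m[:,2]).round(4),len(m))
    print("   table z",np.nanmedian(w[w[:,2]<.02][:,2]).round(4), "bounds y",np.nanmin(m[:,1]).round(3),np.nanmax(m[:,1]).round(3))
t=P[132:172,220:276].reshape(-1,3); t=t[t[:,2]>0.002]; print("tray floor",np.nanmedian(t,0))
w=P[115:185,200:290].reshape(-1,3); m=w[(w[:,2]>.02)&(w[:,2]<.04)]; print("tray rim",cv2.minAreaRect((m[:,:2]*1000).astype(np.float32)))
for n,(u,v) in dict(pot=(162,160),cap=(340,154),pot2=(380,166),loupe=(133,230),cable=(305,158)).items(): print(n,np.nanmedian(P[v-3:v+4,u-3:u+4].reshape(-1,3),0).round(3))
Z=P[...,2]; k=np.nanmax(np.where((P[...,0]>.3)&(P[...,0]<.75)&(P[...,1]>-.05)&(P[...,1]<.35),Z,0)); print("max z in region",k)
E
```

```text
L [494.3 279.7] [ 45.  154.8] yaw -13.2 ztop 0.0549 1300
   table z 0.0015 bounds y 0.241 0.317
M [530.  100.4] [154.7  44.5] yaw 13.8 ztop 0.0548 1243
   table z 0.0051 bounds y 0.062 0.139
R [503.  -78.2] [154.1  45.3] yaw 13.9 ztop 0.0547 1316
   table z 0.001 bounds y -0.118 -0.04
tray floor [0.67851708 0.14255801 0.01224512]
tray rim ((664.384765625, 140.37017822265625), (140.46714782714844, 161.1116485595703), 1.9415557384490967)
pot [0.655 0.34  0.062]
cap [ 0.669 -0.084  0.013]
pot2 [ 0.634 -0.167  0.058]
loupe [0.491 0.422 0.013]
cable [0.662 0.    0.002]
max z in region 0.13013505693303418
```

Emit:
{"fn": "apply_moves", "kwargs": {
  "moves": [
    [0, 0, 2, 30, -28, 0, 0],
    [0, 0, 4, 60, -56, 0, 0],
    [0, 0, 6, 90, -85, 0, 0],
    [0, 0, 8, 120, -114, 0, 0],
    [0, 0, 10, 150, -143, 0, 0],
    [0, 0, 11.4, 180, -171, -5, 0],
    [0, 0, 11.4, 210, -200, -20, 0],
    [0, 0, 11.4, 240, -228, -40, 0]
  ]
}}

```text
t: 0.77
tool_pos: [0.4773, 0.2973, 0.1948]
ee_rot: [3.14, 0.003, 2.91]
ft_force: [1.3, 0.2, 0.6]
width: 0.0857
grasp_force: 0.0
```

Emit:
{"fn": "apply_moves", "kwargs": {
  "moves": [
    [0, 0, 0, 10, -10, -30, 0],
    [0, 0, 0, 15, -14.5, -60, 0],
    [0, 0, 0, 15, -14.5, -85, 0],
    [0, 0, 0, 15, -14.5, -85, 0],
    [0, 0, 0, 15, -14.5, -85, 0]
  ]
}}

```text
t: 1.18
tool_pos: [0.4892, 0.2837, 0.1079]
ee_rot: [-3.139, -0.003, 2.91]
ft_force: [0.4, 0.3, 0.2]
width: 0.0852
grasp_force: 0.0
```

```bash
python3 - <<'E'
from h import *
P=np.load("top.npy"); c,W=cam("wrist"); cv2.imwrite("pics/w1.png",c["img"][:,:,::-1])
s=r.state(); print(s["t"],s["tool_pos"],s["ee_rot"],s["ft_force"],s["moment"])
m=W.reshape(-1,3); m=m[(m[:,2]>.045)&(m[:,2]<.062)&(abs(m[:,0]-.494)<.1)&(abs(m[:,1]-.28)<.06)]
print(len(m),cv2.minAreaRect((m[:,:2]*1000).astype(np.float32)))
# tray via rim and dark colour in top image
q=P[100:190,195:300].reshape(-1,3); q=q[(q[:,2]>.022)&(q[:,2]<.034)&(q[:,0]>.61)]
H,_,_=np.histogram2d(q[:,0],q[:,1],bins=1); print("rim x",np.percentile(q[:,0],[1,50,99]),"y",np.percentile(q[:,1],[1,50,99]))
f=P[100:190,195:300].reshape(-1,3); f=f[(abs(f[:,2]-.012)<.003)&(f[:,0]>.61)]
print("floor x",np.percentile(f[:,0],[1,99]),np.percentile(f[:,1],[1,99]),f.mean(0))
E
```

```text
1.2333 [0.49041138 0.28454249 0.10958223] [ 3.14148385e+00 -1.24195272e-04  2.91084513e+00] [0.75848222 0.93522417 0.78157183] [0.02950974 0.01206446 0.02189456]
9475 ((495.3198547363281, 281.3841552734375), (44.84082794189453, 152.49024963378906), 76.63733673095703)
rim x [0.62302375 0.68409113 0.7352493 ] y [0.06132448 0.14459917 0.22208265]
floor x [0.62904745 0.72920253] [0.03809281 0.21591602] [0.67864823 0.1396081  0.01213942]
```

View pics/w1.png

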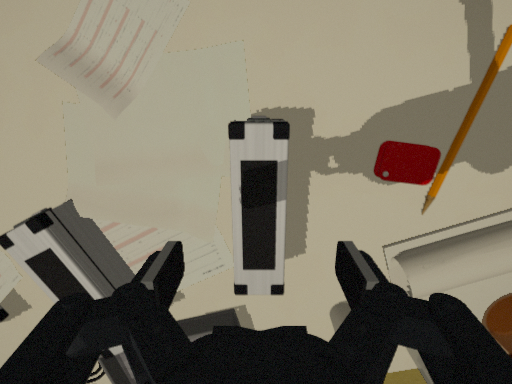

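The wrist view shows the left case upright in the frame at (259,207), between the open fingers, with the loupe at (408,162), well clear. Descending.

Emit:
{"fn": "apply_moves", "kwargs": {
  "moves": [
    [0, 0, 0, 0, 0, 0, 0],
    [0, 0, 0, 0, 0, -25, 0],
    [0, 0, 0, 0, 0, -50, 0],
    [0, 0, 0, 0, 0, -70, 0],
    [0, 0, 0, 0, 0, -85, 0],
    [0, 0, 0, 0, 0, -90, 0],
    [0, 0, 0, 0, 0, -90, 0]
  ]
}}

```text
t: 1.82
tool_pos: [0.4903, 0.2848, 0.0195]
ee_rot: [3.141, 0.0, 2.912]
ft_force: [-0.4, -0.3, 0.8]
width: 0.0853
grasp_force: 0.0
```

```bash
python3 - <<'E'
from h import *
s=r.state(); print(s["t"],s["tool_pos"],s["ee_rot"],s["ft_force"],s["moment"])
E
```

```text
1.8167 [0.49027334 0.28482384 0.01953204] [3.14136611e+00 1.84819817e-04 2.91155999e+00] [-0.36124594 -0.33603618  0.75486642] [ 0.00339124 -0.01326509  0.02302329]
```

Emit:
{"fn": "apply_moves", "kwargs": {
  "moves": [
    [0, 0, 0, 4.7, -4, 0, 0],
    [0, 0, 0, 4.7, -4, -6, 0],
    [0, 0, 0, 4.7, -4, -11, 0],
    [0, 0, 0, 4.7, -4, -11, 0],
    [0, 0, 0, 4.7, -4, -11, 0.35],
    [0, 0, 0, 4.7, -4, -11, 0.5],
    [0, 0, 0, 4.7, -4, -11, 0.5],
    [0, 0, 0, 4.7, -4, -11, 0.5]
  ]
}}

```text
t: 2.48
tool_pos: [0.4952, 0.2806, 0.0086]
ee_rot: [3.141, 0.0, 2.911]
ft_force: [0.3, 0.8, 1.3]
width: 0.0437
grasp_force: 44.2
```

Emit:
{"fn": "apply_moves", "kwargs": {
  "moves": [
    [0, 0, 0, 0, 0, 0, 0.5],
    [0, 0, 0, 0, 0, 0, 0.5]
  ]
}}

```text
t: 2.65
tool_pos: [0.4952, 0.2806, 0.0086]
ee_rot: [3.141, 0.001, 2.911]
ft_force: [1.1, 0.9, 2.8]
width: 0.0432
grasp_force: 44.4
```

Emit:
{"fn": "apply_moves", "kwargs": {
  "moves": [
    [0, 0, 0, 0, 0, 5, 0.5],
    [0, 0, 0, 0, 0, 15, 0.5],
    [0, 0, 0, 0, 0, 32, 0.5],
    [0, 0, 0, 0, 0, 55, 0.5],
    [0, 0, 0, 0, 0, 78, 0.5],
    [0, 0, 0, 0, 0, 95, 0.5],
    [0, 0, 0, 0, 0, 100, 0.5],
    [0, 0, 0, 0, 0, 100, 0.5]
  ]
}}

```text
t: 3.32
tool_pos: [0.4957, 0.2806, 0.1098]
ee_rot: [3.14, 0.003, 2.911]
ft_force: [-0.3, -0.2, -4.8]
width: 0.0436
grasp_force: 44.8
```

```bash
cat >> h.py <<'E'
def mom(yaw,n=6):
    a=np.radians(yaw); y=np.array([-np.sin(a),np.cos(a),0]); M=[];F=[];
    for _ in range(n):
        r.camera("wrist"); s=r.state(); M.append(s["moment"]@y); F.append(s["ft_force"])
    print("t",s["t"],"My",np.mean(M).round(4),"+-",np.std(M).round(4),"F",np.mean(F,0).round(2),"tcp",s["tool_pos"].round(4),s["ee_rot"].round(4),"w",s["width"].round(4),s["grasp_force"].round(1))
E
python3 -c "
from h import *
mom(-13.3)"
```

```text
Traceback (most recent call last):
  File "h.py", line 13, in mom
    print("t",s["t"],"My",np.mean(M).round(4),"+-",np.std(M).round(4),"F",np.mean(F,0).round(2),"tcp",s["tool_pos"].round(4),s["ee_rot"].round(4),"w",s["width"].round(4),s["grasp_force"].round(1))
                                                                                                                                                      ^^^^^^^^^^^^^^^^
AttributeError: 'float' object has no attribute 'round'
```

Emit:
{"fn": "apply_moves", "kwargs": {
  "moves": [
    [-0.9, -4, 0, 0, 0, 0, 0.5],
    [-2, -9, 0, 0, 0, 0, 0.5],
    [-3.2, -14, 0, 0, 0, 0, 0.5],
    [-4.1, -18, 0, 0, 0, 0, 0.5],
    [-4.1, -18, 0, 0, 0, 0, 0.5],
    [-4.1, -18, 0, 0, 0, 0, 0.5],
    [-4.1, -18, 0, 0, 0, 0, 0.5],
    [-4.1, -18, 0, 0, 0, 0, 0.5]
  ]
}}

```text
t: 4.28
tool_pos: [0.4963, 0.2805, 0.1084]
ee_rot: [3.138, 0.322, 2.909]
ft_force: [0.2, -0.7, -3.9]
width: 0.0438
grasp_force: 45.0
```

```bash
python3 -c "
from h import *
mom(-13.3)
c,P=cam('side'); cv2.imwrite('pics/s1.png',c['img'][:,:,::-1])"
```

```text
Traceback (most recent call last):
  File "h.py", line 13, in mom
    print("t",s["t"],"My",np.mean(M).round(4),"+-",np.std(M).round(4),"F",np.mean(F,0).round(2),"tcp",s["tool_pos"].round(4),s["ee_rot"].round(4),"w",s["width"].round(4),s["grasp_force"].round(1))
                                                                                                                                                      ^^^^^^^^^^^^^^^^
AttributeError: 'float' object has no attribute 'round'
```

```bash
sed -i 's/s\["width"\].round(4),s\["grasp_force"\].round(1)/s["width"],s["grasp_force"]/' h.py
python3 -c "
from h import *
mom(-13.3,3)
c,P=cam('side'); cv2.imwrite('pics/s1.png',c['img'][:,:,::-1])"
```

```text
t 4.7333 My 0.3565 +- 0.0149 F [ 0.03  0.08 -4.31] tcp [0.495  0.2802 0.1082] [3.1392 0.3221 2.9101] w 0.04381900339203385 45.02285957336426
```

View pics/s1.png

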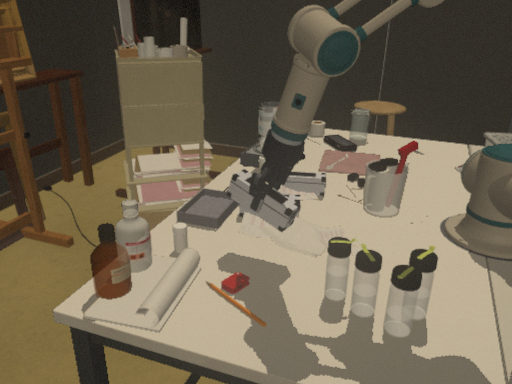

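The side view shows the left case firmly held with its near end (about 290,215) well down. Next I level it, measure, tip the far end, level it again and measure.

Emit:
{"fn": "apply_moves", "kwargs": {
  "moves": [
    [0.9, 4, 0, 0, 0, 0, 0.5],
    [2, 9, 0, 0, 0, 0, 0.5],
    [3.2, 14, 0, 0, 0, 0, 0.5],
    [4.1, 18, 0, 0, 0, 0, 0.5],
    [4.1, 18, 0, 0, 0, 0, 0.5],
    [4.1, 18, 0, 0, 0, 0, 0.5],
    [4.1, 18, 0, 0, 0, 0, 0.5]
  ]
}}

```text
t: 5.37
tool_pos: [0.494, 0.28, 0.1077]
ee_rot: [-3.14, 0.0, 2.911]
ft_force: [-0.4, 0.2, -5.4]
width: 0.0435
grasp_force: 45.1
```

```bash
python3 -c "
from h import *
mom(-13.3)"
```

```text
t 5.6667 My 0.0167 +- 0.0356 F [-0.35  0.42 -4.29] tcp [0.4942 0.2806 0.1084] [3.1415e+00 4.0000e-04 2.9117e+00] w 0.043584993343147256 45.12987971305847
```

Emit:
{"fn": "apply_moves", "kwargs": {
  "moves": [
    [0.9, 4, 0, 0, 0, 0, 0.5],
    [2, 9, 0, 0, 0, 0, 0.5],
    [3.2, 14, 0, 0, 0, 0, 0.5],
    [4.1, 18, 0, 0, 0, 0, 0.5],
    [4.1, 18, 0, 0, 0, 0, 0.5],
    [4.1, 18, 0, 0, 0, 0, 0.5],
    [4.1, 18, 0, 0, 0, 0, 0.5],
    [4.1, 18, 0, 0, 0, 0, 0.5]
  ]
}}

```text
t: 6.33
tool_pos: [0.4939, 0.2806, 0.1086]
ee_rot: [-3.139, -0.321, 2.911]
ft_force: [-0.3, 0.6, -3.0]
width: 0.0437
grasp_force: 45.2
```

```bash
python3 -c "
from h import *
mom(-13.3)"
```

```text
t 6.6333 My -0.3614 +- 0.0134 F [-0.38  0.07 -4.46] tcp [0.4946 0.2805 0.1086] [-3.1397 -0.3214  2.9111] w 0.04381346053046559 45.195552706718445
```

Emit:
{"fn": "apply_moves", "kwargs": {
  "moves": [
    [-0.9, -4, 0, 0, 0, 0, 0.5],
    [-2, -9, 0, 0, 0, 0, 0.5],
    [-3.2, -14, 0, 0, 0, 0, 0.5],
    [-4.1, -18, 0, 0, 0, 0, 0.5],
    [-4.1, -18, 0, 0, 0, 0, 0.5],
    [-4.1, -18, 0, 0, 0, 0, 0.5],
    [-4.1, -18, 0, 0, 0, 0, 0.5]
  ]
}}

```text
t: 7.22
tool_pos: [0.4954, 0.2805, 0.1084]
ee_rot: [3.141, -0.001, 2.911]
ft_force: [0.3, 0.0, -4.3]
width: 0.0434
grasp_force: 45.2
```

```bash
python3 -c "
from h import *
mom(-13.3)
c,W=cam('side'); cv2.imwrite('pics/s2.png',c['img'][130:300,130:400,::-1].repeat(2,0).repeat(2,1))"
```

```text
t 7.5167 My 0.0046 +- 0.0191 F [ 0.14  0.31 -4.54] tcp [0.4956 0.28   0.1078] [-3.1414e+00 -7.0000e-04  2.9098e+00] w 0.04336179197079106 45.16860902309418
```

View pics/s2.png

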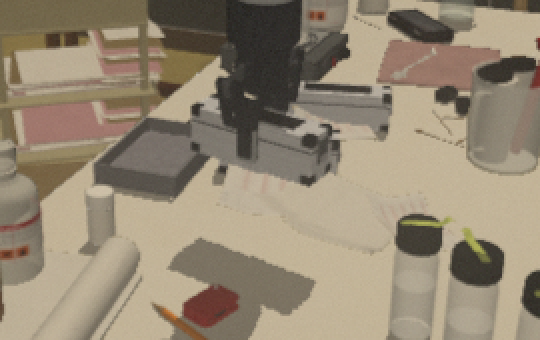

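The left case is held level in the grip. Its moment barely differs between the two level readings (0.017 and 0.005 N m), so its weight is locked. Setting it back.

Emit:
{"fn": "apply_moves", "kwargs": {
  "moves": [
    [0, 0, 0, 0, 0, -15, 0.5],
    [0, 0, 0, 0, 0, -40, 0.5],
    [0, 0, 0, 0, 0, -65, 0.5],
    [0, 0, 0, 0, 0, -82, 0.5],
    [0, 0, 0, 0, 0, -91, 0.5],
    [0, 0, 0, 0, 0, -96, 0.5],
    [0, 0, 0, 0, 0, -98, 0.5],
    [0, 0, 0, 0, 0, -98.5, 0.5]
  ]
}}

```text
t: 8.23
tool_pos: [0.4957, 0.2806, 0.01]
ee_rot: [3.141, 0.001, 2.911]
ft_force: [0.2, -0.1, -3.9]
width: 0.0437
grasp_force: 45.2
```

Emit:
{"fn": "apply_moves", "kwargs": {
  "moves": [
    [0, 0, 0, 0, 0, -0.5, 0.5],
    [0, 0, 0, 0, 0, -1, 0.5],
    [0, 0, 0, 0, 0, -1.5, 0.5],
    [0, 0, 0, 0, 0, -1.5, 0.5],
    [0, 0, 0, 0, 0, -1.5, 0.5]
  ]
}}

```text
t: 8.65
tool_pos: [0.4951, 0.2804, 0.0086]
ee_rot: [3.141, 0.001, 2.911]
ft_force: [0.3, 0.1, -4.3]
width: 0.0433
grasp_force: 45.2
```

Emit:
{"fn": "apply_moves", "kwargs": {
  "moves": [
    [0, 0, 0, 0, 0, -0.4, 0.5],
    [0, 0, 0, 0, 0, -0.8, 0.5],
    [0, 0, 0, 0, 0, -0.8, 0.5],
    [0, 0, 0, 0, 0, -0.8, 0.5]
  ]
}}

```text
t: 8.98
tool_pos: [0.4951, 0.2804, 0.0086]
ee_rot: [3.141, 0.001, 2.911]
ft_force: [-2.3, -1.0, 5.6]
width: 0.0435
grasp_force: 46.3
```

Emit:
{"fn": "apply_moves", "kwargs": {
  "moves": [
    [0, 0, 0, 0, 0, 0.5, 0.42],
    [0, 0, 0, 0, 0, 0.5, 0.3],
    [0, 0, 0, 0, 0, 0.5, 0],
    [0, 0, 0, 0, 0, 0.5, 0],
    [0, 0, 0, 0, 0, 10, 0],
    [0, 0, 0, 0, 0, 40, 0],
    [0, 0, 0, 0, 0, 70, 0],
    [0, 0, 0, 0, 0, 100, 0]
  ]
}}

```text
t: 9.65
tool_pos: [0.4947, 0.2802, 0.1088]
ee_rot: [-3.141, -0.001, 2.911]
ft_force: [0.2, -0.3, -0.7]
width: 0.0853
grasp_force: 0.0
```

Emit:
{"fn": "apply_moves", "kwargs": {
  "moves": [
    [0, 0, 3, 2, -15, 10, 0],
    [0, 0, 9, 7, -45, 15, 0],
    [0, 0, 14, 13, -80, 15, 0],
    [0, 0, 20, 20, -115, 15, 0],
    [0, 0, 24, 28, -145, 15, 0],
    [0, 0, 27, 33, -170, 10, 0],
    [0, 0, 27, 35, -179, 0, 0],
    [0, 0, 27, 35, -179, 0, 0]
  ]
}}

```text
t: 10.32
tool_pos: [0.5293, 0.0994, 0.1063]
ee_rot: [3.141, -0.002, -2.905]
ft_force: [0.8, 0.2, -0.6]
width: 0.0855
grasp_force: 0.0
```

```bash
cat >> h.py <<'E'
def wcase(x,y):
    c,W=cam("wrist"); m=W.reshape(-1,3); m=m[(m[:,2]>.045)&(m[:,2]<.062)&(abs(m[:,0]-x)<.1)&(abs(m[:,1]-y)<.06)]
    print(cv2.minAreaRect((m[:,:2]*1000).astype(np.float32)))
    s=r.state(); print(s["t"],s["tool_pos"].round(4),np.degrees(s["ee_rot"]).round(2),s["joint_positions"].round(2))
    return c,W
E
python3 - <<'E'
from h import *
wcase(.530,.1004)
c,P=cam("top"); cv2.imwrite("pics/t2.png",c["img"][100:290,100:400,::-1].repeat(2,0).repeat(2,1))
v,u=229,190; w=P[v-50:v+50,u-34:u+34].reshape(-1,3); m=w[(w[:,2]>.035)&(w[:,2]<.08)]
print("L",cv2.minAreaRect((m[:,:2]*1000).astype(np.float32)),np.median(m[:,2]))
E
```

```text
((530.8572387695312, 101.27679443359375), (152.98976135253906, 44.881404876708984), 13.580042839050293)
10.3667 [0.5291 0.1009 0.1067] [ 1.7993e+02 -1.3000e-01 -1.6641e+02] [ 0.06  0.32  1.77  0.    1.05 -1.75]
L ((493.8982238769531, 278.7513427734375), (45.23858642578125, 155.07679748535156), 77.02748107910156) 0.054805512409087154
```

View pics/t2.png

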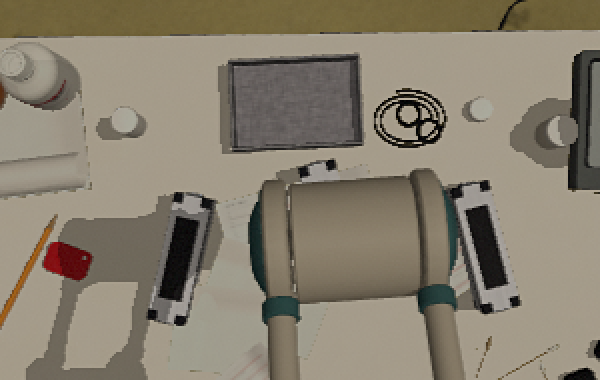

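The left case is back in its place (within about 1 mm) and the loupe is undisturbed. The middle case agrees with the plan, so I go down and grip it.

Emit:
{"fn": "apply_moves", "kwargs": {
  "moves": [
    [0, 0, 0, 1.5, 0, -20, 0],
    [0, 0, 0, 1.5, 0, -50, 0],
    [0, 0, 0, 1.5, 0, -75, 0],
    [0, 0, 0, 1.5, 0, -90, 0],
    [0, 0, 0, 1.5, 0, -98, 0],
    [0, 0, 0, 1.5, 0, -98, 0.3],
    [0, 0, 0, 1.5, 0, -98, 0.5],
    [0, 0, 0, 1.5, 0, -98, 0.5]
  ]
}}

```text
t: 11.08
tool_pos: [0.5325, 0.102, 0.0106]
ee_rot: [-3.141, 0.002, -2.901]
ft_force: [0.2, 0.1, -0.2]
width: 0.0518
grasp_force: 0.0
```

Emit:
{"fn": "apply_moves", "kwargs": {
  "moves": [
    [0, 0, 0, 0, 0, 0, 0.5],
    [0, 0, 0, 0, 0, 0, 0.5],
    [0, 0, 0, 0, 0, 0, 0.5]
  ]
}}

```text
t: 11.33
tool_pos: [0.5327, 0.1017, 0.0108]
ee_rot: [-3.142, 0.003, -2.901]
ft_force: [-0.6, 2.8, 6.1]
width: 0.0436
grasp_force: 44.9
```

Emit:
{"fn": "apply_moves", "kwargs": {
  "moves": [
    [0, 0, 0, 0, 0, 5, 0.5],
    [0, 0, 0, 0, 0, 15, 0.5],
    [0, 0, 0, 0, 0, 32, 0.5],
    [0, 0, 0, 0, 0, 55, 0.5],
    [0, 0, 0, 0, 0, 78, 0.5],
    [0, 0, 0, 0, 0, 95, 0.5],
    [0, 0, 0, 0, 0, 100, 0.5],
    [0, 0, 0, 0, 0, 100, 0.5]
  ]
}}

```text
t: 12.0
tool_pos: [0.532, 0.1012, 0.1108]
ee_rot: [-3.141, 0.003, -2.901]
ft_force: [0.6, -0.8, -4.9]
width: 0.0435
grasp_force: 45.1
```

Emit:
{"fn": "apply_moves", "kwargs": {
  "moves": [
    [1, -4, 0, 0, 0, 0, 0.5],
    [2.2, -9, 0, 0, 0, 0, 0.5],
    [3.4, -14, 0, 0, 0, 0, 0.5],
    [4.4, -18, 0, 0, 0, 0, 0.5],
    [4.4, -18, 0, 0, 0, 0, 0.5],
    [4.4, -18, 0, 0, 0, 0, 0.5],
    [4.4, -18, 0, 0, 0, 0, 0.5],
    [4.4, -18, 0, 0, 0, 0, 0.5]
  ]
}}

```text
t: 12.67
tool_pos: [0.5331, 0.1014, 0.1096]
ee_rot: [-3.141, 0.324, -2.901]
ft_force: [-0.3, 0.1, -5.2]
width: 0.0436
grasp_force: 45.2
```

```bash
python3 -c "
from h import *
mom(13.7)"
```

```text
t 12.9667 My 0.3244 +- 0.0259 F [ 0.06  0.07 -4.9 ] tcp [0.5319 0.1014 0.1094] [-3.1415  0.3232 -2.901 ] w 0.04329141093876868 45.15122473239899
```

Emit:
{"fn": "apply_moves", "kwargs": {
  "moves": [
    [-1, 4, 0, 0, 0, 0, 0.5],
    [-2.2, 9, 0, 0, 0, 0, 0.5],
    [-3.4, 14, 0, 0, 0, 0, 0.5],
    [-4.4, 18, 0, 0, 0, 0, 0.5],
    [-4.4, 18, 0, 0, 0, 0, 0.5],
    [-4.4, 18, 0, 0, 0, 0, 0.5],
    [-4.4, 18, 0, 0, 0, 0, 0.5]
  ]
}}

```text
t: 13.55
tool_pos: [0.5304, 0.1013, 0.1088]
ee_rot: [3.141, -0.0, -2.901]
ft_force: [-0.0, 0.3, -5.1]
width: 0.0433
grasp_force: 45.3
```

```bash
python3 -c "
from h import *
mom(13.7)"
```

```text
t 13.85 My -0.061 +- 0.0447 F [ 0.06  0.22 -5.  ] tcp [0.5308 0.1012 0.1096] [ 3.1415e+00  5.0000e-04 -2.9014e+00] w 0.04400701897704942 45.257441997528076
```

Emit:
{"fn": "apply_moves", "kwargs": {
  "moves": [
    [-1, 4, 0, 0, 0, 0, 0.5],
    [-2.2, 9, 0, 0, 0, 0, 0.5],
    [-3.4, 14, 0, 0, 0, 0, 0.5],
    [-4.4, 18, 0, 0, 0, 0, 0.5],
    [-4.4, 18, 0, 0, 0, 0, 0.5],
    [-4.4, 18, 0, 0, 0, 0, 0.5],
    [-4.4, 18, 0, 0, 0, 0, 0.5],
    [-4.4, 18, 0, 0, 0, 0, 0.5]
  ]
}}

```text
t: 14.52
tool_pos: [0.5308, 0.1013, 0.1098]
ee_rot: [3.141, -0.322, -2.901]
ft_force: [0.8, -0.6, -6.2]
width: 0.0435
grasp_force: 45.4
```

```bash
python3 -c "
from h import *
mom(13.7)"
```

```text
t 14.8167 My -0.3291 +- 0.0286 F [ 0.03 -0.14 -5.05] tcp [0.5311 0.1012 0.1099] [ 3.1414 -0.3227 -2.9013] w 0.04351581809492763 45.4423052072525
```

Emit:
{"fn": "apply_moves", "kwargs": {
  "moves": [
    [1, -4, 0, 0, 0, 0, 0.5],
    [2.2, -9, 0, 0, 0, 0, 0.5],
    [3.4, -14, 0, 0, 0, 0, 0.5],
    [4.4, -18, 0, 0, 0, 0, 0.5],
    [4.4, -18, 0, 0, 0, 0, 0.5],
    [4.4, -18, 0, 0, 0, 0, 0.5],
    [4.4, -18, 0, 0, 0, 0, 0.5]
  ]
}}

```text
t: 15.4
tool_pos: [0.5322, 0.1013, 0.1098]
ee_rot: [-3.141, -0.0, -2.901]
ft_force: [-0.3, 0.6, -4.8]
width: 0.0435
grasp_force: 45.4
```

```bash
python3 -c "
from h import *
mom(13.7)
c,W=cam('side'); cv2.imwrite('pics/s3.png',c['img'][130:300,130:400,::-1].repeat(2,0).repeat(2,1))"
```

```text
t 15.7 My 0.0589 +- 0.0204 F [ 0.25 -0.2  -4.54] tcp [0.532  0.1014 0.109 ] [ 3.1414e+00 -8.0000e-04 -2.9010e+00] w 0.04342347807272272 45.425509214401245
```

View pics/s3.png

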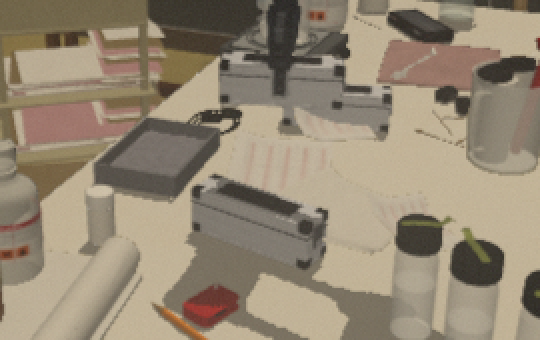

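The middle case reads −0.061 and then +0.059 N m, a change of 0.12, so it is probably the loose one. It is held level. I set it back and still test the right case.

Emit:
{"fn": "apply_moves", "kwargs": {
  "moves": [
    [0, 0, 0, 0, 0, -15, 0.5],
    [0, 0, 0, 0, 0, -40, 0.5],
    [0, 0, 0, 0, 0, -65, 0.5],
    [0, 0, 0, 0, 0, -82, 0.5],
    [0, 0, 0, 0, 0, -91, 0.5],
    [0, 0, 0, 0, 0, -96, 0.5],
    [0, 0, 0, 0, 0, -98.5, 0.5],
    [0, 0, 0, 0, 0, -99, 0.5]
  ]
}}

```text
t: 16.42
tool_pos: [0.5321, 0.1014, 0.0112]
ee_rot: [-3.141, 0.001, -2.901]
ft_force: [-0.2, 0.8, -4.6]
width: 0.0433
grasp_force: 45.5
```

Emit:
{"fn": "apply_moves", "kwargs": {
  "moves": [
    [0, 0, 0, 0, 0, -0.5, 0.5],
    [0, 0, 0, 0, 0, -1, 0.5],
    [0, 0, 0, 0, 0, -1, 0.5],
    [0, 0, 0, 0, 0, -1, 0.5]
  ]
}}

```text
t: 16.75
tool_pos: [0.5328, 0.1014, 0.0109]
ee_rot: [-3.141, 0.003, -2.901]
ft_force: [-1.3, -0.5, 6.2]
width: 0.0439
grasp_force: 46.4
```

Emit:
{"fn": "apply_moves", "kwargs": {
  "moves": [
    [0, 0, 0, 0, 0, 0.3, 0.42],
    [0, 0, 0, 0, 0, 0.3, 0.3],
    [0, 0, 0, 0, 0, 0.3, 0],
    [0, 0, 0, 0, 0, 0.3, 0],
    [0, 0, 0, 0, 0, 10, 0],
    [0, 0, 0, 0, 0, 40, 0],
    [0, 0, 0, 0, 0, 70, 0],
    [0, 0, 0, 0, 0, 100, 0]
  ]
}}

```text
t: 17.42
tool_pos: [0.5311, 0.1013, 0.1107]
ee_rot: [3.141, -0.001, -2.901]
ft_force: [0.1, 0.1, -0.9]
width: 0.0853
grasp_force: 0.0
```

Emit:
{"fn": "apply_moves", "kwargs": {
  "moves": [
    [0, 0, 0, -2, -15, 10, 0],
    [0, 0, 0, -7, -45, 15, 0],
    [0, 0, 0, -12, -80, 15, 0],
    [0, 0, 0, -18, -115, 15, 0],
    [0, 0, 0, -23, -145, 15, 0],
    [0, 0, 0, -26, -168, 10, 0],
    [0, 0, 0, -28, -178, 0, 0],
    [0, 0, 0, -28, -178, 0, 0]
  ]
}}

```text
t: 18.08
tool_pos: [0.5021, -0.0782, 0.1082]
ee_rot: [3.14, -0.002, -2.904]
ft_force: [0.0, 1.4, -1.2]
width: 0.0852
grasp_force: 0.0
```

```bash
python3 - <<'E'
from h import *
wcase(.503,-.078)
c,P=cam("top")
for u,v in ((190,229),(266,212)):
    w=P[v-50:v+50,u-34:u+34].reshape(-1,3); m=w[(w[:,2]>.035)&(w[:,2]<.08)]
    print(cv2.minAreaRect((m[:,:2]*1000).astype(np.float32)),np.median(m[:,2]))
E
```

```text
((503.5979919433594, -77.52405548095703), (152.3939971923828, 44.97747802734375), 13.406355857849121)
18.1333 [ 0.5024 -0.0767  0.1086] [ 1.7989e+02 -1.0000e-01 -1.6636e+02] [-0.29  0.28  1.83  0.    1.03 -2.1 ]
((494.3213806152344, 278.9943542480469), (44.988651275634766, 154.34234619140625), 76.93843078613281) 0.054699041047609365
((530.0567016601562, 100.35562133789062), (154.50790405273438, 44.46956253051758), 13.782711029052734) 0.05491275988602973
```

The middle case is back exactly where it was. Now the right case.

Emit:
{"fn": "apply_moves", "kwargs": {
  "moves": [
    [0, 0, 0, 1, -0.5, -20, 0],
    [0, 0, 0, 1, -0.5, -50, 0],
    [0, 0, 0, 1, -0.5, -75, 0],
    [0, 0, 0, 1, -0.5, -90, 0],
    [0, 0, 0, 1, -0.5, -98, 0],
    [0, 0, 0, 1, -0.5, -98, 0.3],
    [0, 0, 0, 1, -0.5, -98, 0.5],
    [0, 0, 0, 1, -0.5, -98, 0.5]
  ]
}}

```text
t: 18.85
tool_pos: [0.5056, -0.0768, 0.0124]
ee_rot: [-3.141, 0.002, -2.9]
ft_force: [0.8, 0.3, -0.2]
width: 0.0519
grasp_force: 0.0
```

Emit:
{"fn": "apply_moves", "kwargs": {
  "moves": [
    [0, 0, 0, 0, 0, 0, 0.5],
    [0, 0, 0, 0, 0, 0, 0.5],
    [0, 0, 0, 0, 0, 0, 0.5]
  ]
}}

```text
t: 19.1
tool_pos: [0.5058, -0.0772, 0.0128]
ee_rot: [-3.141, 0.003, -2.901]
ft_force: [0.2, 1.3, 6.1]
width: 0.0437
grasp_force: 45.3
```

Emit:
{"fn": "apply_moves", "kwargs": {
  "moves": [
    [0, 0, 0, 0, 0, 5, 0.5],
    [0, 0, 0, 0, 0, 15, 0.5],
    [0, 0, 0, 0, 0, 32, 0.5],
    [0, 0, 0, 0, 0, 55, 0.5],
    [0, 0, 0, 0, 0, 78, 0.5],
    [0, 0, 0, 0, 0, 95, 0.5],
    [0, 0, 0, 0, 0, 100, 0.5],
    [0, 0, 0, 0, 0, 100, 0.5]
  ]
}}

```text
t: 19.77
tool_pos: [0.5051, -0.0775, 0.1129]
ee_rot: [-3.14, 0.003, -2.901]
ft_force: [-0.2, -0.4, -4.8]
width: 0.0437
grasp_force: 45.3
```

Emit:
{"fn": "apply_moves", "kwargs": {
  "moves": [
    [1, -4, 0, 0, 0, 0, 0.5],
    [2.2, -9, 0, 0, 0, 0, 0.5],
    [3.4, -14, 0, 0, 0, 0, 0.5],
    [4.4, -18, 0, 0, 0, 0, 0.5],
    [4.4, -18, 0, 0, 0, 0, 0.5],
    [4.4, -18, 0, 0, 0, 0, 0.5],
    [4.4, -18, 0, 0, 0, 0, 0.5],
    [4.4, -18, 0, 0, 0, 0, 0.5]
  ]
}}

```text
t: 20.43
tool_pos: [0.5057, -0.0775, 0.1115]
ee_rot: [-3.141, 0.323, -2.9]
ft_force: [0.3, 0.1, -3.8]
width: 0.0436
grasp_force: 45.5
```

```bash
python3 -c "
from h import *
mom(13.7)"
```

```text
t 20.7333 My 0.367 +- 0.0193 F [ 0.2   0.21 -3.69] tcp [ 0.5048 -0.077   0.1114] [-3.1415  0.3232 -2.9005] w 0.04356895710175916 45.501223504543304
```

Emit:
{"fn": "apply_moves", "kwargs": {
  "moves": [
    [-1, 4, 0, 0, 0, 0, 0.5],
    [-2.2, 9, 0, 0, 0, 0, 0.5],
    [-3.4, 14, 0, 0, 0, 0, 0.5],
    [-4.4, 18, 0, 0, 0, 0, 0.5],
    [-4.4, 18, 0, 0, 0, 0, 0.5],
    [-4.4, 18, 0, 0, 0, 0, 0.5],
    [-4.4, 18, 0, 0, 0, 0, 0.5]
  ]
}}

```text
t: 21.32
tool_pos: [0.5035, -0.0767, 0.1109]
ee_rot: [3.14, -0.0, -2.901]
ft_force: [-0.7, -0.2, -4.1]
width: 0.0436
grasp_force: 45.6
```

```bash
python3 -c "
from h import *
mom(13.7,8)"
```

```text
t 21.7167 My 0.0121 +- 0.0238 F [ 0.07  0.06 -4.1 ] tcp [ 0.5042 -0.0774  0.1116] [-3.1416e+00  5.0000e-04 -2.9018e+00] w 0.04385383064263622 45.60604199767113
```

Emit:
{"fn": "apply_moves", "kwargs": {
  "moves": [
    [-1, 4, 0, 0, 0, 0, 0.5],
    [-2.2, 9, 0, 0, 0, 0, 0.5],
    [-3.4, 14, 0, 0, 0, 0, 0.5],
    [-4.4, 18, 0, 0, 0, 0, 0.5],
    [-4.4, 18, 0, 0, 0, 0, 0.5],
    [-4.4, 18, 0, 0, 0, 0, 0.5],
    [-4.4, 18, 0, 0, 0, 0, 0.5],
    [-4.4, 18, 0, 0, 0, 0, 0.5]
  ]
}}

```text
t: 22.38
tool_pos: [0.5035, -0.0773, 0.1118]
ee_rot: [3.141, -0.322, -2.902]
ft_force: [0.6, -0.3, -3.6]
width: 0.0435
grasp_force: 45.6
```

```bash
python3 -c "
from h import *
mom(13.7)"
```

```text
t 22.6833 My -0.3541 +- 0.029 F [-0.47  0.09 -3.94] tcp [ 0.5042 -0.0773  0.1118] [ 3.1415 -0.3226 -2.9017] w 0.043630218876697144 45.640183836221695
```

Emit:
{"fn": "apply_moves", "kwargs": {
  "moves": [
    [1, -4, 0, 0, 0, 0, 0.5],
    [2.2, -9, 0, 0, 0, 0, 0.5],
    [3.4, -14, 0, 0, 0, 0, 0.5],
    [4.4, -18, 0, 0, 0, 0, 0.5],
    [4.4, -18, 0, 0, 0, 0, 0.5],
    [4.4, -18, 0, 0, 0, 0, 0.5],
    [4.4, -18, 0, 0, 0, 0, 0.5]
  ]
}}

```text
t: 23.27
tool_pos: [0.5051, -0.0774, 0.1117]
ee_rot: [-3.141, -0.0, -2.901]
ft_force: [0.3, 0.4, -3.6]
width: 0.0437
grasp_force: 45.6
```

```bash
python3 -c "
from h import *
mom(13.7,8)"
```

```text
t 23.6667 My -0.0103 +- 0.0189 F [ 0.1  -0.06 -4.02] tcp [ 0.5047 -0.077   0.1111] [ 3.1412e+00 -6.0000e-04 -2.9007e+00] w 0.04362020850486341 45.61013214290142
```

The right case shows no change (0.012 and −0.010 N m), so it is locked and the middle case is the loose one. Setting the right case back.

Emit:
{"fn": "apply_moves", "kwargs": {
  "moves": [
    [0, 0, 0, 0, 0, -15, 0.5],
    [0, 0, 0, 0, 0, -40, 0.5],
    [0, 0, 0, 0, 0, -65, 0.5],
    [0, 0, 0, 0, 0, -82, 0.5],
    [0, 0, 0, 0, 0, -91, 0.5],
    [0, 0, 0, 0, 0, -96, 0.5],
    [0, 0, 0, 0, 0, -98.5, 0.5],
    [0, 0, 0, 0, 0, -99, 0.5]
  ]
}}

```text
t: 24.33
tool_pos: [0.5051, -0.0773, 0.013]
ee_rot: [-3.141, 0.001, -2.901]
ft_force: [0.3, 0.5, -3.6]
width: 0.0437
grasp_force: 45.7
```

Emit:
{"fn": "apply_moves", "kwargs": {
  "moves": [
    [0, 0, 0, 0, 0, -0.5, 0.5],
    [0, 0, 0, 0, 0, -1, 0.5],
    [0, 0, 0, 0, 0, -1, 0.5],
    [0, 0, 0, 0, 0, -1, 0.5]
  ]
}}

```text
t: 24.67
tool_pos: [0.5056, -0.0775, 0.0128]
ee_rot: [-3.14, 0.003, -2.901]
ft_force: [-0.5, -0.0, 6.6]
width: 0.0435
grasp_force: 46.6
```

Emit:
{"fn": "apply_moves", "kwargs": {
  "moves": [
    [0, 0, 0, 0, 0, 0.3, 0.42],
    [0, 0, 0, 0, 0, 0.3, 0.3],
    [0, 0, 0, 0, 0, 0.3, 0],
    [0, 0, 0, 0, 0, 0.3, 0],
    [0, 0, 0, 0, 0, 10, 0],
    [0, 0, 0, 0, 0, 40, 0],
    [0, 0, 0, 0, 0, 70, 0],
    [0, 0, 0, 0, 0, 100, 0]
  ]
}}

```text
t: 25.33
tool_pos: [0.504, -0.0771, 0.1128]
ee_rot: [3.141, -0.001, -2.901]
ft_force: [0.0, -0.3, -1.6]
width: 0.0854
grasp_force: 0.0
```

Emit:
{"fn": "apply_moves", "kwargs": {
  "moves": [
    [0, 0, 0, 2, 15, 10, 0],
    [0, 0, 0, 7, 45, 15, 0],
    [0, 0, 0, 12, 80, 15, 0],
    [0, 0, 0, 18, 115, 15, 0],
    [0, 0, 0, 23, 145, 15, 0],
    [0, 0, 0, 26, 168, 10, 0],
    [0, 0, 0, 27, 178.5, 0, 0],
    [0, 0, 0, 27, 178.5, 0, 0]
  ]
}}

```text
t: 26.0
tool_pos: [0.5302, 0.103, 0.11]
ee_rot: [3.141, -0.003, -2.898]
ft_force: [-0.2, -1.4, -1.2]
width: 0.0856
grasp_force: 0.0
```

```bash
python3 - <<'E'
from h import *
wcase(.530,.100)
c,P=cam("top")
for u,v in ((190,229),(341,223)):
    w=P[v-50:v+50,u-34:u+34].reshape(-1,3); m=w[(w[:,2]>.035)&(w[:,2]<.08)&((w[:,1]>.23)|(w[:,1]<-.02))]
    print(cv2.minAreaRect((m[:,:2]*1000).astype(np.float32)),np.median(m[:,2]))
E
```

```text
((531.1136474609375, 101.46549987792969), (152.94386291503906, 44.83140563964844), 13.861590385437012)
26.05 [0.5302 0.1015 0.1104] [-179.99   -0.18 -166.1 ] [ 0.06  0.32  1.76 -0.    1.06 -1.75]
((494.027587890625, 278.9029235839844), (44.79336166381836, 154.86387634277344), 76.7566909790039) 0.05478733217315357
((502.7874755859375, -78.42586517333984), (154.548583984375, 45.187522888183594), 13.591472625732422) 0.05475466625542075
```

Emit:
{"fn": "apply_moves", "kwargs": {
  "moves": [
    [0, 0, 0, 0.5, 0, -20, 0],
    [0, 0, 0, 0.5, 0, -50, 0],
    [0, 0, 0, 0.5, 0, -75, 0],
    [0, 0, 0, 0.5, 0, -90, 0],
    [0, 0, 0, 0.5, 0, -100, 0],
    [0, 0, 0, 0.5, 0, -100, 0.3],
    [0, 0, 0, 0.5, 0, -100, 0.5],
    [0, 0, 0, 0.5, 0, -100, 0.5]
  ]
}}

```text
t: 26.77
tool_pos: [0.533, 0.1007, 0.0125]
ee_rot: [-3.141, 0.002, -2.902]
ft_force: [-0.5, 0.7, 0.8]
width: 0.0516
grasp_force: 0.0
```

Emit:
{"fn": "apply_moves", "kwargs": {
  "moves": [
    [0, 0, 0, 0, 0, 0, 0.5],
    [0, 0, 0, 0, 0, 0, 0.5],
    [0, 0, 0, 0, 0, 0, 0.5]
  ]
}}

```text
t: 27.02
tool_pos: [0.5331, 0.1011, 0.0128]
ee_rot: [-3.141, 0.003, -2.901]
ft_force: [-0.6, -2.2, 6.8]
width: 0.0439
grasp_force: 45.4
```

Emit:
{"fn": "apply_moves", "kwargs": {
  "moves": [
    [0, 0, 0, 0, 0, 5, 0.5],
    [0, 0, 0, 0, 0, 15, 0.5],
    [0, 0, 0, 0, 0, 32, 0.5],
    [0, 0, 0, 0, 0, 55, 0.5],
    [0, 0, 0, 0, 0, 78, 0.5],
    [0, 0, 0, 0, 0, 95, 0.5],
    [0, 0, 0, 0, 0, 105, 0.5],
    [0, 0, 0, 0, 0, 105, 0.5]
  ]
}}

```text
t: 27.68
tool_pos: [0.533, 0.1016, 0.1187]
ee_rot: [-3.141, 0.004, -2.901]
ft_force: [0.8, -0.3, -5.2]
width: 0.0435
grasp_force: 45.3
```

```bash
python3 -c "
from h import *
mom(13.7)"
```

```text
t 27.9833 My 0.0536 +- 0.0144 F [-0.01  0.46 -4.83] tcp [0.5309 0.1013 0.115 ] [ 3.1409e+00 -3.1000e-03 -2.9011e+00] w 0.043462367463575555 45.33937007188797
```

The moment of +0.054 N m confirms the slug is still at the far end. Presenting over the tray.

Emit:
{"fn": "apply_moves", "kwargs": {
  "moves": [
    [0, 0, 0, 3, 1, 0, 0.5],
    [0, 0, 0, 11, 3, 0, 0.5],
    [0, 0, 0, 24, 7, 0, 0.5],
    [0, 0, 0, 40, 11, 0, 0.5],
    [0, 0, 0, 58, 16, 0, 0.5],
    [0, 0, 0, 76, 21, 0, 0.5],
    [0, 0, 0, 94, 26, 0, 0.5],
    [0, 0, 0, 110, 31, 0, 0.5]
  ]
}}

```text
t: 28.65
tool_pos: [0.644, 0.1327, 0.1158]
ee_rot: [3.142, 0.001, -2.901]
ft_force: [0.8, 0.1, -5.3]
width: 0.0439
grasp_force: 45.3
```

Emit:
{"fn": "apply_moves", "kwargs": {
  "moves": [
    [0, 0, 0, 14, 4, 0, 0.5],
    [0, 0, 0, 24, 7, 0, 0.5],
    [0, 0, 0, 32, 8.5, 0, 0.5],
    [0, 0, 0, 36, 9.5, 0, 0.5],
    [0, 0, 0, 37.5, 9.5, 0, 0.5],
    [0, 0, 0, 37.5, 9.5, 0, 0.5],
    [0, 0, 0, 37.5, 9.5, 0, 0.5],
    [0, 0, 0, 37.5, 9.5, 0, 0.5]
  ]
}}

```text
t: 29.32
tool_pos: [0.6787, 0.1417, 0.1164]
ee_rot: [3.141, -0.001, -2.901]
ft_force: [-0.1, -0.4, -5.2]
width: 0.0434
grasp_force: 45.3
```

```bash
python3 - <<'E'
from h import *
mom(13.7)
c,W=cam('side'); cv2.imwrite('pics/s4.png',c['img'][90:290,110:400,::-1].repeat(2,0).repeat(2,1))
a,T=cam('wrist'); m=T.reshape(-1,3); m=m[(m[:,2]>.12)&(m[:,2]<.18)&(abs(m[:,0]-.68)<.12)&(abs(m[:,1]-.14)<.05)]
print(len(m),np.nanmin(m,0),np.nanmax(m,0))
E
```

```text
t 29.6167 My 0.0672 +- 0.0449 F [-0.01  0.24 -4.74] tcp [0.6793 0.1418 0.1166] [ 3.1415e+00  1.0000e-04 -2.9012e+00] w 0.043803794842774524 45.296073853969574
30595 [0.60007844 0.09000127 0.12080482] [0.70687021 0.18997403 0.17999773]
```

View pics/s4.png

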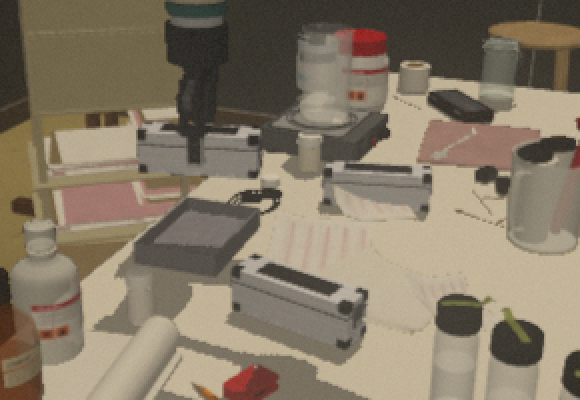

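The middle case is held level above the tray, with its underside about 90 mm over the padded floor. The other two cases and the small things are in their places.

```bash
python3 -c "
from workcell import r
print(r.sign_off())"
```

```text
the job is handed in; nothing more can be done
None
```

The middle case is the one that rattles: it is held level about 90 mm above the centre of the tray's padded floor, the left and right cases are back in their places, and the job is handed in.

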